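Gauge a governor spacer pack in the T-slot bed

TASK

Slide the yellow caliper jaw fully open, then put every spacer shoe on the shelf into the gauge bed through its loading window and slide each along under the steel lips towards the sprung anvil, the thickest first and so on down to the thinnest. Then slide the jaw shut on the pack until the anvil's red bar stands in the green band, let go, and last throw the orange lever fully over, away from you, to lock it. Leave the other things on the shelf where they are.

Things in the scene. Friction and masses are not known exactly. Their poses are not given: they have to be found in the camera images.
- bed: Blue gauge bed fixed to the shelf, base 110 x 535 x 10 mm, with a steel T-slot along its y axis. Origin: on the shelf surface under the slot's centre line; z up; +y points to the sprung anvil (robot's left), -y to the jaw's parking end and the orange lever. Slot floor 10 mm above the shelf, channel 56 mm wide; lips over it leave a 28 mm gap, undersides 28 mm and tops 36 mm above the shelf.
- window (a point): Centre of the loading window on the slot floor (bed y -83 mm): the only place where shoes go down into the slot. Open without lips over bed y -138 to -28 mm and 80 mm wide, with slanted lead-ins narrowing to the 56 mm channel at the +y end. The lips run from bed y -28 to +275 mm, and from -205 to -138 mm.
- anvil_face (a point): Centre of the sprung anvil's contact face (faces bed -y), 6 mm above the slot floor; at rest at bed y = +200 mm.
- anvil (a joint): Travel of the sprung anvil in m, 0 at rest, growing to 0.024 (bottomed) as a load presses it to bed +y. Spring 300 N/m with 1.2 N preload (about 5 N at 0.012). The red bar on top of it stands in the green band painted on the lips when this reads 0.006 to 0.018.
- jaw (a joint): Position of the yellow sliding caliper jaw in m along bed +y: 0 = fully open (parked at the end, its face at bed y = -143 mm), larger = closer to the anvil, up to 0.29. About 8 N of friction; it stays where it is left. At the start it stands somewhere in the loading window.
- jaw_face (a point): Centre of the jaw's contact face (faces the anvil), 6 mm above the slot floor. The jaw's foot is 44 mm long behind this face.
- jaw_grip (a point): Place to pinch on the jaw's upright rib: 16 mm thick across the slot (bed x), 30 mm long along it; 58 mm above the shelf, rib top 82 mm above the shelf.
- lock (a joint): Orange lock lever on a steel block at the right-hand end of the bed (block top 34 mm above the shelf): 0 = unlocked, leaning towards the robot (bed -x); 1.0 rad = fully over, leaning away (bed +x). Hinge along bed y at bed y = -232 mm, 32 mm above the shelf. Friction 0.12 N m; it stays where it is left.
- lock_tip (a point): Centre of the rounded end of the orange lever (10 mm radius), 75 mm from its hinge.
- spacer_70: Spacer shoe, brass-coloured: foot 50 mm wide (its x) x 70 mm thick (its y) x 12 mm high, with an upright rib centred on it, 16 mm wide (x) x 60 mm long (y), top 70 mm above the underside: pinch it across x. Origin: centre of the underside, z up; half-turn symmetric. In the slot its y lies along the bed's y. It may be absent.
- spacer_60: Spacer shoe, red: foot 50 mm wide (its x) x 60 mm thick (its y) x 12 mm high, with an upright rib centred on it, 16 mm wide (x) x 50 mm long (y), top 70 mm above the underside: pinch it across x. Origin: centre of the underside, z up; half-turn symmetric. In the slot its y lies along the bed's y. It may be absent.
- spacer_50: Spacer shoe, green: foot 50 mm wide (its x) x 50 mm thick (its y) x 12 mm high, with an upright rib centred on it, 16 mm wide (x) x 40 mm long (y), top 70 mm above the underside: pinch it across x. Origin: centre of the underside, z up; half-turn symmetric. In the slot its y lies along the bed's y. It may be absent.
- spacer_40: Spacer shoe, black: foot 50 mm wide (its x) x 40 mm thick (its y) x 12 mm high, with an upright rib centred on it, 16 mm wide (x) x 30 mm long (y), top 70 mm above the underside: pinch it across x. Origin: centre of the underside, z up; half-turn symmetric. In the slot its y lies along the bed's y. It may be absent.
- sheave_segment: Bystander, leave it alone: iron sheave segment, a curved piece about 150 mm long, 42 mm high; origin under its middle.
- nylon_roller: Bystander, leave it alone: grey nylon roller, 54 mm across, 60 mm high, standing; origin under its middle.
- brass_ring: Bystander, leave it alone: brass centrifugal weight ring lying flat, 80 mm across, 18 mm high; origin under its middle.
- grease_tin: Bystander, leave it alone: red grease tin, 72 mm across, 80 mm high; origin under its middle.
- screwdriver: Bystander, leave it alone: screwdriver lying; origin under its middle.
- wrench: Bystander, leave it alone: wrench lying; origin under its middle.
- oil_stone: Bystander, leave it alone: reddish-brown oil stone, 70 x 150 x 25 mm; origin under its middle.

How it is judged:
By the outcome, as a careful person would: the job done as asked, in the order asked, and still so for the second after the job is handed in, with the robot touching nothing.
Of spacer_70, spacer_60, spacer_50, spacer_40 only 2 to 4 are there at a start; the rules pass over those that are not, and their reading is None.
At some moment in a run one of spacer_70, spacer_60, spacer_50, spacer_40 may be knocked a few centimetres aside while the robot is not near it.
It also fails if it takes over 210 s, if anything falls off the work surface, if the arm or the gripper's body presses on something with over 40 N, if the wrist force passes 120 N, or if a joint passes its speed limit or range.

ROBOT

A 6-joint arm with a two-finger parallel gripper is mounted at the origin on the work surface. World frame = base frame: x ahead of the robot, y to its left, z up, the work surface at z = 0. Lengths are in mm, angles in rad, forces in N, time in s.
With the tool pointing down it reaches from about 350 to 975 mm from the base axis. Payload 7.1 kg.
Tool frame: the origin (TCP) lies midway between the tips of the shut fingers; the grasp point (between the pads) lies pinch_z behind it (pinch_z is the distance from the TCP to the grasp point, in mm); z points along the fingers, y is the line along which they close (so a half turn about z gives the same grasp; the last joint's range is limited). The gripper opens to 88 mm and grips with 3 to 60 N. Pads are 20 mm wide; open, the fingers measure 115 mm over their backs; the gripper's body (75 mm by 178 mm) begins 61 mm behind the grasp point.
Start: joints at [-1.261, 0.423, 1.63, -0, 1.089, -0.019], TCP at [201.834, -591.496, 222.675] pointing down, gripper open.
Joint ranges: [-3, 3], [-0.9, 2.11], [0.09, 2.58], [-1.31, 4.45], [0.11, 2.69], [-2.54, 2.54]. Speed limits (rad/s): [2.39, 2.39, 3.01, 3.14, 3.14, 3.14].

INTERFACE

Orientations are given as a rotation vector (axis times angle).
In Python, from workcell import get_obs, get_image, close_job, pinch_z gives the robot as it stands.
- The arm moves only by the tool jog_arm, never from a script. Its argument "commands" is a list of rows, each a list of 3 entries, a list of its own where there are three numbers: the gripper command: -1 is shut, 1 is fully open, values between are in proportion, then the shift along the tool's x, y, z as a fraction of full scale, then the turn, a rotation vector about the tool's x, y, z as a fraction of full scale. In form: [[gripper, [tx, ty, tz], [rx, ry, rz]], ...]. A call has 1 to 10 rows; each row shifts and turns the commanded pose from where the row before left it, along the tool's axes as they then stand; what a row does not reach is not made up. Full scale, the value 1, is 0.1 m for a shift and 45 degrees for a turn. A row lasts 1/10 s, in which the tool goes at most 50 mm and 8.59 degrees, less where a joint would pass 70% of its speed; a pose out of reach is approached as far as the arm can. A call with a number of a shift or a turn outside -1 to 1 is refused whole. A call with a gripper value outside its range is refused whole. The fingers move at their own pace and stop on an object; the grip force is fixed at half the most. Time passes only in rows, so rows that do not move let the fingers close. It gives the time, the measured TCP pose, the force, the opening and the grip force at its end, in the units of the state.
- get_obs(): the state, without advancing time (a new reading comes with each control period).
- get_image(name): name is "scene" or "top" or "wrist"; returns a dict with "image" (480x640x3 uint8, blue, green, red), "z_map" (480x640 float32, mm along the optical axis (not along the pixel's ray), 0 where there is no reading), "intrinsics" (3x3 intrinsics, pixels), "eye" and "orientation" of the camera in the world; the wrist camera has in their place "mount" (4x4, takes a point from camera to tool coordinates, whose origin is the TCP and whose axes are the flange's). Camera axes: x right, y down, z forward; pixel columns grow to the right and rows downward; lengths in mm; the calibration is good to about 2 mm. A picture is of the moment at which its call begins: read the wrist's pose just before it.
- close_job(): hands the job in; it is judged then, once.
The state is a dict: "t": time; "qpos": joint angles; "qvel": joint speeds; "joint_torque": joint torques, N m; "ee_pos": TCP position; "orientation": TCP orientation; "ft_force": force on the tool from outside, world axes, zero at the start; "moment": the same for the moment, N m; "width": finger opening in mm; "grasp_force": force on a finger pad.
Only numpy, scipy, OpenCV 4.12 (cv2) and the standard library are available. Lean on these libraries where they do the work, as an engineer would, in place of code of your own. Each camera call takes 0.05 s, during which the arm holds its last target. There are 200 camera calls.

## Working session

There is one attempt and no reset: what is moved stays moved. The work goes in short steps, Python scripts to look and compute and a tool call to move; the robot and the scene stay as the last step left them, time stands still between calls to the robot, and variables do not carry over. Pictures are saved under pics/ and viewed, at most 17 in all, crops included, and the job is handed in when it is done.

Besides the shell and the picture viewer there is one more tool, called after "Call:" by a JSON object that holds its "fn" and its "kwargs", one argument or row to a line. jog_arm: Moves the arm, as the interface text tells. Its arguments: {"type":"object","properties":{"commands":{"type":"array","items":{"type":"array"}}},"required":["commands"]}

```bash
mkdir -p pics; cat > h.py <<'E'
import numpy as np,cv2
from scipy.spatial.transform import Rotation as R
from workcell import get_obs,get_image,close_job,pinch_z
def cloud(name):
    o=get_obs(); d=get_image(name); z=d["z_map"]; K=np.array(d["intrinsics"])
    v,u=np.mgrid[:480,:640]
    P=np.stack([(u-K[0,2])/K[0,0]*z,(v-K[1,2])/K[1,1]*z,z],-1)
    if "mount" in d:
        M=np.array(d["mount"]); P=P@M[:3,:3].T+M[:3,3]
        P=P@R.from_rotvec(o["orientation"]).as_matrix().T+np.array(o["ee_pos"])
    else:
        q=np.array(d["orientation"]); Rm=q if q.shape==(3,3) else R.from_rotvec(q).as_matrix()
        P=P@Rm.T+np.array(d["eye"])
    P[z<=0]=np.nan
    return d,P
E
python3 - <<'E'
from h import *
o=get_obs(); print(o, pinch_z)
for n in("top","scene"):
    d,P=cloud(n); cv2.imwrite(f"pics/{n}0.png",d["image"]); print(n,d["eye"],d["orientation"]); np.save(f"{n}.npy",P)
    print(P[240,320],P[100,100],P[400,500])
E
```

```text
{'t': 0.0, 'qpos': array([-1.26097791e+00,  4.23851819e-01,  1.63068781e+00, -4.32377238e-05,
        1.08858663e+00, -1.90061413e-02]), 'qvel': array([ 2.38149874e-04,  7.52703262e-04, -2.09747828e-05, -5.94622796e-04,
       -7.90691287e-04,  9.07373521e-05]), 'joint_torque': array([-8.89050407e-04, -5.44627583e+01, -2.73666412e+01,  6.42711483e-02,
        2.28253176e-02, -1.28135807e-04]), 'ee_pos': array([ 201.67186935, -590.98186698,  221.89570215]), 'orientation': array([-3.09773073e+00, -5.13976167e-01,  4.08364523e-04]), 'ft_force': array([ 0.49480961, -0.37813136, -0.98515324]), 'moment': array([-0.00661952,  0.0179872 ,  0.00898905]), 'grasp_force': 0.0, 'width': 87.91446916127543} 18.700000000000003
top [ 409.3492969    -4.3638197  1563.97650964] [-2.1629005   2.16472021 -0.1156114 ]
[545.72831694 -38.527632    31.64125163] [9.41866166e+02 5.74354494e+02 5.72194369e-01] [ 125.11812171 -511.54782498    2.42887048]
scene [1006.61150815 -564.1639201   930.11554247] [-2.32009906 -0.83436853  0.29314905]
[559.34718271  34.78743065  39.72763231] [-1552.50192972   563.44389897  -726.6908872 ] [1140.78814423  390.434501   -749.85699652]
```

View pics/top0.png

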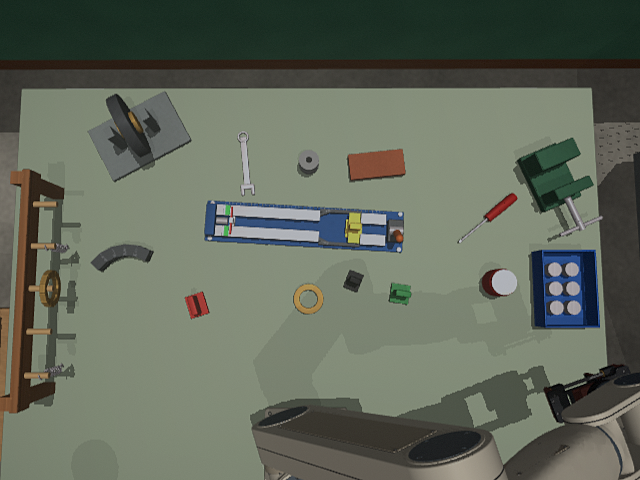

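View pics/scene0.png

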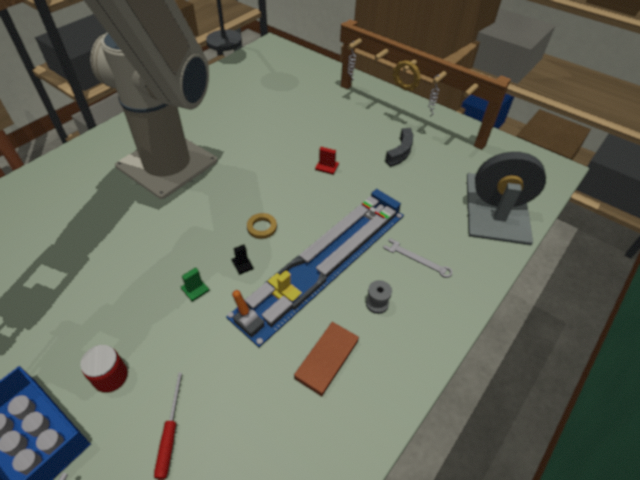

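The top view shows red (196,305), black (354,281) and green (400,293) shoes, the bed from (206,222) to (404,232), the jaw at (354,228) and the lever at (397,235). There is no brass shoe in view. Next I measure these.

```bash
cat >> h.py <<'E'
def rect(pts):
    (c,s,a)=cv2.minAreaRect(pts.astype(np.float32)); a=a if s[0]>=s[1] else a+90   # angle of long side
    return np.round(c,1),np.round(sorted(s),1),round(((a+90)%180)-90,1)
def sel(P,img,lo,hi,c,rad,zlo,zhi):
    hsv=cv2.cvtColor(img,cv2.COLOR_BGR2HSV)
    m=(cv2.inRange(hsv,np.array(lo),np.array(hi))>0)&(P[...,2]>zlo)&(P[...,2]<zhi)
    m&=np.hypot(P[...,0]-c[0],P[...,1]-c[1])<rad
    return m
def shoe(P,img,c,rad=60):
    for n,zl,zh in(("foot",5,18),("rib",25,90),("top",62,90)):
        m=sel(P,img,(0,0,0),(180,255,255),c,rad,zl,zh)
        q=P[m]
        if len(q)>4: print(n,len(q),rect(q[:,:2]),"z",np.round(np.median(q[:,2]),1),"mean",np.round(q[:,:2].mean(0),1))
E
python3 - <<'E'
from h import *
P=np.load("top.npy"); img=cv2.imread("pics/top0.png")
for n,(u,v) in dict(red=(196,305),black=(354,281),green=(400,293)).items():
    print(n,P[v,u]); shoe(P,img,P[v,u])
c=P[226,305]; m=sel(P,img,(100,120,40),(125,255,255),c,330,2,60); q=P[m]; print("bed",rect(q[:,:2]),np.median(q[:,2]))
for lo,hi,n in(((22,120,60),(35,255,255),"jaw"),((5,120,60),(18,255,255),"lever")):
    m=sel(P,img,lo,hi,P[230,370],120,15,130); q=P[m]; print(n,rect(q[:,:2]),np.round(q.min(0)),np.round(q.max(0)))
    t=q[q[:,2]>q[:,2].max()-8]; print(" top",t.mean(0))
E
```

```text
red [374.82555652 283.71480943  56.83386534]
foot 330 (array([375.1, 283.1]), array([107.5, 108.9]), -74.1) z 10.0 mean [374.3 283.4]
rib 177 (array([373.3, 291.6]), array([17.9, 49.2]), 17.9) z 68.2 mean [374.  289.3]
top 129 (array([373.5, 291.7]), array([17.9, 48.7]), 17.7) z 69.1 mean [373.2 290.9]
black [ 436.08949823 -124.46480618   75.58342222]
foot 318 (array([ 437.3, -124.5]), array([109.2, 112. ]), 9.3) z 9.2 mean [ 435.9 -125.2]
rib 83 (array([ 437.4, -126.4]), array([15.9, 29.2]), 67.9) z 69.9 mean [ 437.  -125.4]
top 70 (array([ 437.4, -126.5]), array([15.8, 28.9]), 67.9) z 70.3 mean [ 437.5 -126.6]
green [ 405.38580191 -242.58085421   71.52606207]
foot 341 (array([ 405.9, -242.8]), array([109.1, 114.9]), 63.2) z 9.8 mean [ 405.1 -245.6]
rib 114 (array([ 403.5, -250. ]), array([15.8, 41. ]), 80.9) z 68.7 mean [ 403.7 -247.6]
top 97 (array([ 403.8, -250. ]), array([15.6, 40.9]), 81.9) z 69.7 mean [ 403.8 -249.4]
bed (array([585.8,   4.1]), array([109. , 532.7]), 86.5) 10.726327467133387
jaw (array([ 578.8, -127.6]), array([43.9, 79.2]), -0.9) [ 539. -150.   16.] [ 618. -105.   88.]
 top [ 577.58202395 -129.40927076   83.22219339]
lever (array([ 552.3, -237.8]), array([24.9, 33. ]), -31.4) [ 536. -256.   38.] [ 569. -228.  118.]
 top [ 542.25976039 -237.92055305  111.80234129]
```

```bash
cat >> h.py <<'E'
BO=np.array([585.0,-8.4]); BA=86.5   # bed origin, direction of bed y (deg)
def bed2w(bx,by):
    a=np.radians(BA); return BO+bx*np.array([np.sin(a),-np.cos(a)])+by*np.array([np.cos(a),np.sin(a)])
def w2bed(p):
    a=np.radians(BA); d=np.asarray(p)[...,:2]-BO
    return np.stack([d@[np.sin(a),-np.cos(a)],d@[np.cos(a),np.sin(a)]],-1)
def plan(x,y,z,yaw):
    "tool z down; yaw = direction of tool x (deg, mod 180)"
    o=get_obs(); M=R.from_rotvec(o["orientation"]).as_matrix(); cur=np.degrees(np.arctan2(M[1,0],M[0,0]))
    dy=(yaw-cur+90)%180-90; t=np.radians(cur+dy); d=np.array([x,y,z])-o["ee_pos"]
    print("at",np.round(o["ee_pos"],1),"yaw %.1f tilt %.1f j6 %.2f"%(cur,np.degrees(np.arccos(-M[2,2])),o["qpos"][5]))
    print("turn rz total %.3f (rows %d)"%(-dy/45,np.ceil(abs(dy)/8.5)))
    s=np.array([d[0]*np.cos(t)+d[1]*np.sin(t),d[0]*np.sin(t)-d[1]*np.cos(t),-d[2]])/100
    print("shift total",np.round(s,3))
E
python3 - <<'E'
from h import *
w=bed2w(0,-121); print(w); plan(*w,180,86.5)
E
```

```text
[ 577.61312672 -129.17431061]
at [ 201.7 -591.1  222. ] yaw 18.8 tilt 0.1 j6 -0.02
turn rz total -1.504 (rows 8)
shift total [4.84 3.47 0.42]
```

Call:
{"fn": "jog_arm", "kwargs": {
  "commands": [
    [1, [0, 0, 0], [0, 0, -0.188]],
    [1, [0, 0, 0], [0, 0, -0.188]],
    [1, [0, 0, 0], [0, 0, -0.188]],
    [1, [0, 0, 0], [0, 0, -0.188]],
    [1, [0, 0, 0], [0, 0, -0.188]],
    [1, [0, 0, 0], [0, 0, -0.188]],
    [1, [0, 0, 0], [0, 0, -0.188]],
    [1, [0, 0, 0], [0, 0, -0.188]],
    [1, [0, 0, 0], [0, 0, 0]]
  ]
}}

```text
t: 1.0
ee_pos: [201.8, -591.2, 222.3]
orientation: [-2.286, -2.154, -0.001]
ft_force: [-0.1, -0.3, 0.5]
width: 88.3
grasp_force: 0.0
```

Call:
{"fn": "jog_arm", "kwargs": {
  "commands": [
    [1, [0.35, 0.25, 0], [0, 0, 0]],
    [1, [0.35, 0.25, 0], [0, 0, 0]],
    [1, [0.35, 0.25, 0], [0, 0, 0]],
    [1, [0.35, 0.25, 0], [0, 0, 0]],
    [1, [0.35, 0.25, 0], [0, 0, 0]],
    [1, [0.35, 0.25, 0], [0, 0, 0]],
    [1, [0.35, 0.25, 0], [0, 0, 0]],
    [1, [0.35, 0.25, 0], [0, 0, 0]],
    [1, [0.35, 0.25, 0], [0, 0, 0]],
    [1, [0.35, 0.25, 0], [0, 0, 0]]
  ]
}}

```text
t: 2.0
ee_pos: [473.4, -255.7, 222.7]
orientation: [-2.293, -2.148, 0.0]
ft_force: [0.6, -0.3, -0.3]
width: 87.8
grasp_force: 0.0
```

```bash
python3 - <<'E'
from h import *
w=bed2w(0,-121); plan(*w,180,86.5)
E
```

```text
at [ 473.4 -255.7  222.7] yaw 86.3 tilt 0.0 j6 -0.45
turn rz total -0.005 (rows 1)
shift total [1.327 0.963 0.427]
```

Call:
{"fn": "jog_arm", "kwargs": {
  "commands": [
    [1, [0.33, 0.24, 0.05], [0, 0, 0]],
    [1, [0.33, 0.24, 0.05], [0, 0, 0]],
    [1, [0.33, 0.24, 0.05], [0, 0, 0]],
    [1, [0.33, 0.24, 0.05], [0, 0, 0]],
    [1, [0, 0, 0], [0, 0, 0]]
  ]
}}

```text
t: 2.5
ee_pos: [578.6, -128.0, 201.9]
orientation: [-2.288, -2.152, -0.001]
ft_force: [-0.1, 0.5, 0.0]
width: 87.7
grasp_force: 0.0
```

```bash
python3 - <<'E'
from h import *
d,P=cloud("wrist"); cv2.imwrite("pics/w1.png",d["image"]); img=d["image"]; np.save("w1.npy",P)
m=sel(P,img,(22,120,60),(35,255,255),bed2w(0,-121),80,75,95); q=P[m]; print(len(q),rect(q[:,:2]),q[:,2].mean(), w2bed(q.mean(0)))
dt,T=cloud("top"); cv2.imwrite("pics/t1.png",dt["image"])
m=sel(T,dt["image"],(100,120,40),(125,255,255),BO,330,2,60); print("bed",rect(T[m][:,:2]))
w=bed2w(0,-121); plan(*w,110,86.5)
E
```

```text
612 (array([ 581.4, -126.4]), array([14.9, 29.6]), 86.4) 81.61118308452573 [   3.54152679 -117.2951342 ]
bed (array([586.7,  22.4]), array([109.3, 495.1]), 86.4)
at [ 576.3 -130.7  202.2] yaw 86.5 tilt 0.1 j6 -0.18
turn rz total -0.001 (rows 1)
shift total [0.016 0.012 0.922]
```

View pics/w1.png

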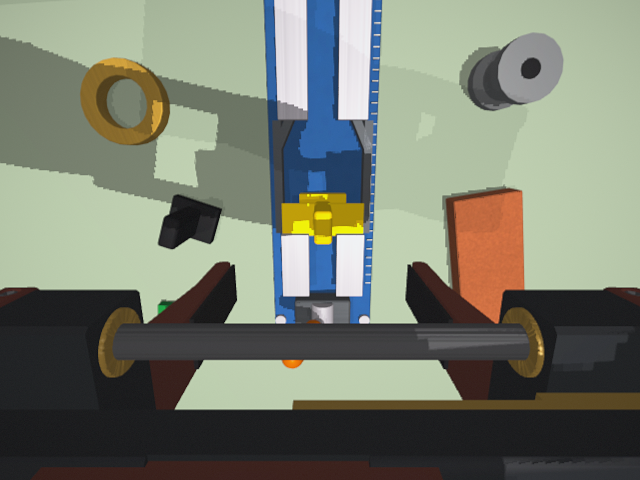

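View pics/t1.png

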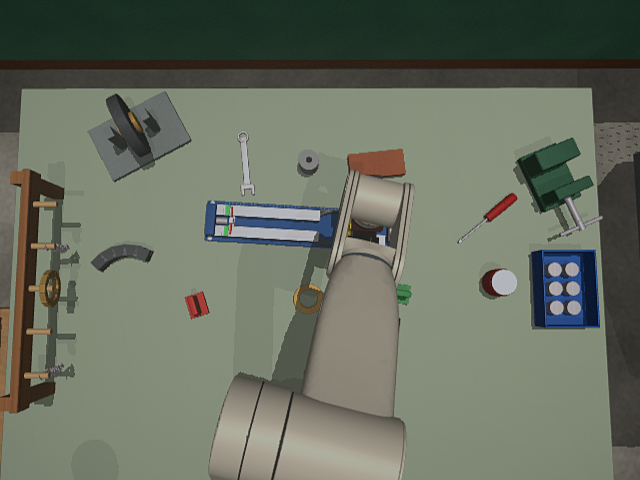

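The top view shows no brass shoe, so there are three: red, green and black. The wrist view has the jaw rib at (322,218), midway between the fingers, so I can descend onto it.

Call:
{"fn": "jog_arm", "kwargs": {
  "commands": [
    [1, [0.02, 0, 0.4], [0, 0, 0]],
    [1, [0, 0, 0.4], [0, 0, 0]],
    [1, [0, 0, 0.4], [0, 0, 0]],
    [1, [0, 0, 0.38], [0, 0, 0]],
    [-1, [0, 0, 0], [0, 0, 0]],
    [-1, [0, 0, 0], [0, 0, 0]],
    [-1, [0, 0, 0], [0, 0, 0]],
    [-1, [0, 0, 0], [0, 0, 0]],
    [-1, [0, 0, 0], [0, 0, 0]],
    [-1, [0, 0, 0], [0, 0, 0]]
  ]
}}

```text
t: 3.6
ee_pos: [577.2, -129.5, 45.8]
orientation: [2.287, 2.152, 0.002]
ft_force: [-0.6, 0.4, 0.3]
width: 43.1
grasp_force: 0.0
```

Call:
{"fn": "jog_arm", "kwargs": {
  "commands": [
    [-1, [0, 0, 0], [0, 0, 0]],
    [-1, [0, 0, 0], [0, 0, 0]],
    [-1, [0, 0, 0], [0, 0, 0]],
    [-1, [0, 0, 0], [0, 0, 0]],
    [-1, [0, 0, 0], [0, 0, 0]],
    [-1, [0, 0, 0], [0, 0, 0]]
  ]
}}

```text
t: 4.2
ee_pos: [580.3, -129.8, 45.1]
orientation: [2.284, 2.149, 0.007]
ft_force: [11.9, 0.2, -6.4]
width: 15.9
grasp_force: 30.0
```

Call:
{"fn": "jog_arm", "kwargs": {
  "commands": [
    [-1, [-0.05, 0.02, 0], [0, 0, 0]],
    [-1, [-0.08, 0.01, 0], [0, 0, 0]],
    [-1, [-0.08, 0, 0], [0, 0, 0]],
    [-1, [-0.08, 0, 0], [0, 0, 0]],
    [-1, [-0.08, 0, 0], [0, 0, 0]],
    [-1, [0, 0, 0], [0, 0, 0]]
  ]
}}

```text
t: 4.8
ee_pos: [578.1, -166.5, 45.1]
orientation: [2.288, 2.152, 0.002]
ft_force: [1.0, 2.6, 3.1]
width: 16.3
grasp_force: 30.0
```

Call:
{"fn": "jog_arm", "kwargs": {
  "commands": [
    [-1, [-0.05, 0, 0], [0, 0, 0]],
    [-1, [-0.05, 0, 0], [0, 0, 0]],
    [-1, [-0.03, 0, 0], [0, 0, 0]],
    [-1, [0, 0, 0], [0, 0, 0]]
  ]
}}

```text
t: 5.2
ee_pos: [577.5, -175.9, 44.9]
orientation: [-2.287, -2.15, -0.006]
ft_force: [5.3, 20.9, 4.7]
width: 16.0
grasp_force: 30.0
```

Call:
{"fn": "jog_arm", "kwargs": {
  "commands": [
    [0, [0.02, 0, 0], [0, 0, 0]],
    [0, [0, 0, 0], [0, 0, 0]],
    [0, [0, 0, 0], [0, 0, 0]],
    [0, [0, 0, -0.4], [0, 0, 0]],
    [0, [0, 0, -0.4], [0, 0, 0]],
    [0, [0, 0, -0.4], [0, 0, 0]],
    [0, [0, 0, -0.4], [0, 0, 0]],
    [0, [0, 0, -0.4], [0, 0, 0]],
    [0, [0.3, 0, 0], [0, 0, 0]],
    [0, [0, 0, 0], [0, 0, 0]]
  ]
}}

```text
t: 6.2
ee_pos: [578.9, -146.3, 246.2]
orientation: [2.286, 2.153, 0.003]
ft_force: [-1.4, 0.2, -0.3]
width: 44.0
grasp_force: 0.0
```

```bash
python3 - <<'E'
from h import *
for i in range(2):
    d,P=cloud("wrist"); img=d["image"]; np.save("w2.npy",P)
    m=sel(P,img,(22,120,60),(35,255,255),bed2w(0,-160),80,75,95); q=P[m]; print(len(q),rect(q[:,:2]),q[:,2].mean(), w2bed(q.mean(0)))
cv2.imwrite("pics/w2.png",img)
# lips (white, z~36)
m=sel(P,img,(0,0,120),(180,60,255),bed2w(0,0),300,30,42); b=w2bed(P[m])
lab,st=cv2.connectedComponentsWithStats(m.astype(np.uint8))[1:3]
for i in range(1,len(st)):
    if st[i,4]>300: b=w2bed(P[lab==i]); print("lip",rect(P[lab==i][:,:2]),np.percentile(b,[1,99],axis=0).round(1).tolist())
print(get_obs()["ee_pos"])
E
```

```text
448 (array([ 578.6, -170.6]), array([15.3, 29.1]), 86.9) 81.5407709327128 [   3.64099482 -161.36917678]
453 (array([ 578.8, -170.8]), array([15.2, 29.5]), 86.9) 81.57368963575422 [   3.85048245 -161.49422605]
lip (array([561.9,  13.8]), array([27.8, 93.7]), 86.7) [[-38.0, -25.5], [-10.8, 66.8]]
lip (array([617.9,  10.6]), array([28. , 94.1]), 86.7) [[17.9, -25.4], [45.2, 66.9]]
lip (array([ 550.3, -176.1]), array([27.9, 66.7]), 86.4) [[-38.2, -202.6], [-10.5, -136.5]]
lip (array([ 606.4, -179.5]), array([27.4, 66.7]), 87.2) [[17.9, -202.5], [45.2, -136.2]]
lip (array([ 590.7, -239.1]), array([23.3, 37.1]), 85.2) [[10.4, -247.8], [31.1, -211.7]]
[ 578.04955947 -147.67102819  244.38776592]
```

View pics/w2.png

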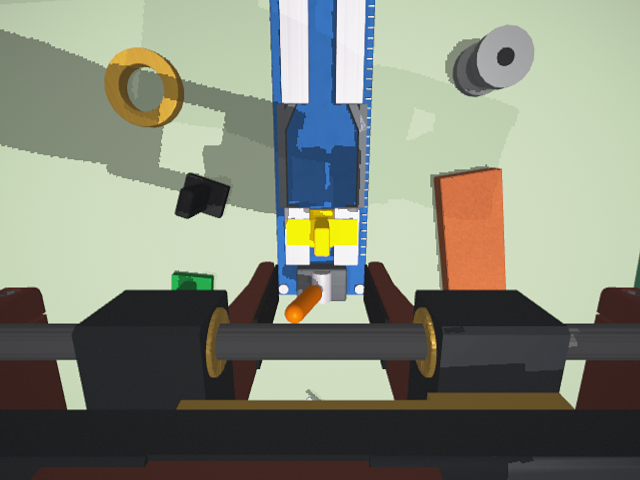

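```bash
sed -i 's/^BO=.*/BO=np.array([588.7,-6.6]); BA=86.6/' h.py; python3 - <<'E'
from h import *
plan(377,293,200,17.7)
E
```

```text
at [ 578.  -147.7  244.4] yaw 86.6 tilt 0.0 j6 -0.21
turn rz total 1.530 (rows 9)
shift total [-0.576 -4.809  0.444]
```

Call:
{"fn": "jog_arm", "kwargs": {
  "commands": [
    [1, [0, 0, 0], [0, 0, 0.17]],
    [1, [0, 0, 0], [0, 0, 0.17]],
    [1, [0, 0, 0], [0, 0, 0.17]],
    [1, [0, 0, 0], [0, 0, 0.17]],
    [1, [0, 0, 0], [0, 0, 0.17]],
    [1, [0, 0, 0], [0, 0, 0.17]],
    [1, [0, 0, 0], [0, 0, 0.17]],
    [1, [0, 0, 0], [0, 0, 0.17]],
    [1, [0, 0, 0], [0, 0, 0.17]],
    [1, [0, 0, 0], [0, 0, 0]]
  ]
}}

```text
t: 7.3
ee_pos: [577.8, -148.4, 243.5]
orientation: [-3.104, -0.479, 0.003]
ft_force: [0.0, -0.2, -0.2]
width: 87.6
grasp_force: 0.0
```

Call:
{"fn": "jog_arm", "kwargs": {
  "commands": [
    [1, [-0.058, -0.48, 0.04], [0, 0, 0]],
    [1, [-0.058, -0.48, 0.04], [0, 0, 0]],
    [1, [-0.058, -0.48, 0.04], [0, 0, 0]],
    [1, [-0.058, -0.48, 0.04], [0, 0, 0]],
    [1, [-0.058, -0.48, 0.04], [0, 0, 0]],
    [1, [-0.058, -0.48, 0.04], [0, 0, 0]],
    [1, [-0.058, -0.48, 0.04], [0, 0, 0]],
    [1, [-0.058, -0.48, 0.04], [0, 0, 0]],
    [1, [-0.058, -0.48, 0.04], [0, 0, 0]],
    [1, [-0.058, -0.48, 0.04], [0, 0, 0]]
  ]
}}

```text
t: 8.3
ee_pos: [376.6, 293.3, 204.2]
orientation: [3.103, 0.488, -0.001]
ft_force: [0.4, 0.0, -0.1]
width: 87.7
grasp_force: 0.0
```

Call:
{"fn": "jog_arm", "kwargs": {
  "commands": [
    [1, [0, 0, 0], [0, 0, 0]]
  ]
}}

```text
t: 8.4
ee_pos: [375.4, 295.7, 203.9]
orientation: [-3.102, -0.497, 0.002]
ft_force: [-0.3, 0.2, 0.2]
width: 87.8
grasp_force: 0.0
```

```bash
cat >> h.py <<'E'
def ribtop(lo,hi,name="wrist",zl=55,zh=90,show=None):
    d,P=cloud(name); hsv=cv2.cvtColor(d["image"],cv2.COLOR_BGR2HSV)
    m=(cv2.inRange(hsv,np.array(lo),np.array(hi))>0)&(P[...,2]>zl)&(P[...,2]<zh)
    n,lab,st,_=cv2.connectedComponentsWithStats(m.astype(np.uint8)); i=1+np.argmax(st[1:,4]); q=P[lab==i]; q=q[q[:,2]>np.percentile(q[:,2],80)-6]
    print(len(q),rect(q[:,:2]),"z %.1f"%np.median(q[:,2]),"bed",w2bed(rect(q[:,:2])[0]).round(1))
    if show: cv2.imwrite(show,d["image"])
    return rect(q[:,:2])
RED=((0,120,40),(6,255,255)); GREEN=((50,90,30),(80,255,255)); BLACK=((0,0,0),(180,120,60)); YEL=((22,120,60),(35,255,255))
E
python3 - <<'E'
from h import *
c,s,a=ribtop((0,120,40),(180,255,255),show="pics/w3.png"); plan(*c,33,a)
E
```

```text
918 (array([378.6, 293. ]), array([15.5, 49. ]), 18.0) z 69.8 bed [-227.5  286.6]
at [376.3 293.7 204. ] yaw 18.1 tilt 0.1 j6 1.89
turn rz total 0.003 (rows 1)
shift total [0.02  0.014 1.71 ]
```

View pics/w3.png

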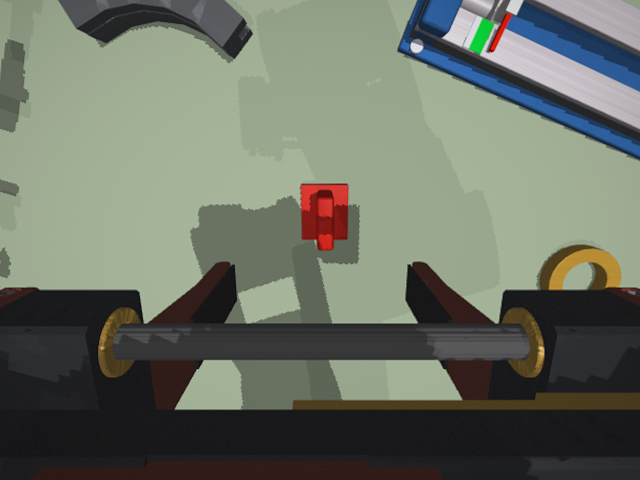

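The red rib is at (325,218), almost midway between the fingers.

Call:
{"fn": "jog_arm", "kwargs": {
  "commands": [
    [1, [0.02, 0.015, 0.4], [0, 0, 0]],
    [1, [0, 0, 0.4], [0, 0, 0]],
    [1, [0, 0, 0.4], [0, 0, 0]],
    [1, [0, 0, 0.4], [0, 0, 0]],
    [1, [0, 0, 0.11], [0, 0, 0]],
    [-1, [0, 0, 0], [0, 0, 0]],
    [-1, [0, 0, 0], [0, 0, 0]],
    [-1, [0, 0, 0], [0, 0, 0]],
    [-1, [0, 0, 0], [0, 0, 0]],
    [-1, [0, 0, 0], [0, 0, 0]]
  ]
}}

```text
t: 9.45
ee_pos: [380.5, 291.9, 34.8]
orientation: [-3.103, -0.483, -0.003]
ft_force: [-1.0, -0.1, 0.5]
width: 51.5
grasp_force: 0.0
```

Call:
{"fn": "jog_arm", "kwargs": {
  "commands": [
    [-1, [0, 0, 0], [0, 0, 0]],
    [-1, [0, 0, 0], [0, 0, 0]],
    [-1, [0, 0, 0], [0, 0, 0]],
    [-1, [0, 0, 0], [0, 0, 0]],
    [-1, [0, 0, 0], [0, 0, 0]]
  ]
}}

```text
t: 9.95
ee_pos: [379.9, 291.5, 33.7]
orientation: [-3.104, -0.482, -0.0]
ft_force: [0.7, 0.9, 0.9]
width: 15.7
grasp_force: 30.0
```

```bash
python3 - <<'E'
from h import *
print(get_obs()["width"],get_obs()["ft_force"],get_obs()["grasp_force"]); plan(*bed2w(0,-80),100,86.6)
E
```

```text
15.729180922677548 [0.66868419 0.86969083 0.89642534] 30.00019758939743
at [379.9 291.5  33.7] yaw 17.7 tilt 0.0 j6 1.89
turn rz total -1.532 (rows 9)
shift total [-3.652  2.261 -0.663]
```

Call:
{"fn": "jog_arm", "kwargs": {
  "commands": [
    [-1, [0, 0, -0.4], [0, 0, 0]],
    [-1, [0, 0, -0.4], [0, 0, 0]],
    [-1, [0, 0, -0.4], [0, 0, -0.17]],
    [-1, [0, 0, 0], [0, 0, -0.17]],
    [-1, [0, 0, 0], [0, 0, -0.17]],
    [-1, [0, 0, 0], [0, 0, -0.17]],
    [-1, [0, 0, 0], [0, 0, -0.17]],
    [-1, [0, 0, 0], [0, 0, -0.17]],
    [-1, [0, 0, 0], [0, 0, -0.17]],
    [-1, [0, 0, 0], [0, 0, -0.17]]
  ]
}}

```text
t: 10.95
ee_pos: [379.5, 291.0, 153.3]
orientation: [-2.421, -2.002, 0.002]
ft_force: [0.3, 0.7, -2.2]
width: 16.1
grasp_force: 30.0
```

Call:
{"fn": "jog_arm", "kwargs": {
  "commands": [
    [-1, [0, 0, 0], [0, 0, -0.17]],
    [-1, [-0.4, 0.25, 0], [0, 0, 0]],
    [-1, [-0.4, 0.25, 0], [0, 0, 0]],
    [-1, [-0.4, 0.25, 0], [0, 0, 0]],
    [-1, [-0.4, 0.25, 0], [0, 0, 0]],
    [-1, [-0.4, 0.25, 0], [0, 0, 0]],
    [-1, [-0.4, 0.25, 0], [0, 0, 0]],
    [-1, [-0.4, 0.25, 0], [0, 0, 0]],
    [-1, [-0.4, 0.25, 0], [0, 0, 0]],
    [-1, [-0.4, 0.25, 0], [0, 0, 0]]
  ]
}}

```text
t: 11.95
ee_pos: [582.7, -83.5, 153.1]
orientation: [-2.287, -2.152, 0.001]
ft_force: [0.2, 1.2, -0.9]
width: 16.0
grasp_force: 30.0
```

Call:
{"fn": "jog_arm", "kwargs": {
  "commands": [
    [-1, [0, 0, 0], [0, 0, 0]]
  ]
}}

```text
t: 12.05
ee_pos: [585.1, -86.3, 153.5]
orientation: [2.291, 2.146, 0.001]
ft_force: [0.3, 0.3, -1.8]
width: 15.9
grasp_force: 30.0
```

```bash
python3 - <<'E'
from h import *
print(get_obs()["width"]); ribtop((0,120,40),(180,255,255),zl=120,zh=220,show="pics/w4.png"); plan(*bed2w(0,-80),48,86.6)
E
```

```text
15.94547589021321
3321 (array([586.6, -77.6]), array([28.9, 28.9]), 42.1) z 189.8 bed [  2.1 -71. ]
at [583.2 -84.  153. ] yaw 86.3 tilt 0.0 j6 -0.10
turn rz total -0.007 (rows 1)
shift total [-0.024  0.009  1.05 ]
```

View pics/w4.png

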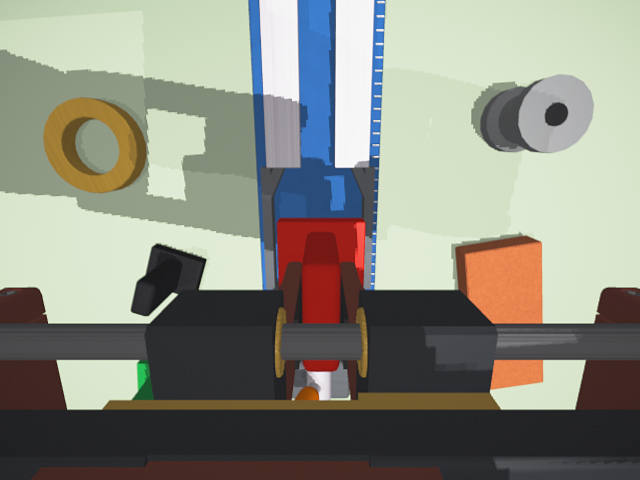

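The red shoe is held square over the window, with its foot at (278–364, 220). Now I lower it.

Call:
{"fn": "jog_arm", "kwargs": {
  "commands": [
    [-1, [-0.02, 0.015, 0.3], [0, 0, 0]],
    [-1, [0, 0, 0.4], [0, 0, 0]],
    [-1, [0, 0, 0.3], [0, 0, 0]],
    [-1, [0, 0, 0.05], [0, 0, 0]],
    [-1, [0, 0, 0.03], [0, 0, 0]],
    [-1, [0, 0, 0], [0, 0, 0]]
  ]
}}

```text
t: 12.7
ee_pos: [584.5, -83.3, 46.6]
orientation: [2.287, 2.153, 0.001]
ft_force: [0.4, -1.1, -1.2]
width: 16.0
grasp_force: 30.0
```

```bash
python3 - <<'E'
from h import *
o=get_obs();print(o["width"],o["ft_force"],w2bed(o["ee_pos"])); plan(*bed2w(0,167),44,86.6)
E
```

```text
15.978643187062037 [ 0.37326781 -1.10484344 -1.20979471] [  0.35971188 -76.78772519]
at [584.5 -83.3  46.6] yaw 86.6 tilt 0.1 j6 -0.10
turn rz total -0.001 (rows 1)
shift total [ 2.438 -0.004  0.026]
```

Call:
{"fn": "jog_arm", "kwargs": {
  "commands": [
    [-1, [0, 0, 0.018], [0, 0, 0]],
    [-1, [0.1, 0, 0], [0, 0, 0]],
    [-1, [0.1, 0, 0], [0, 0, 0]],
    [-1, [0.1, 0, 0], [0, 0, 0]],
    [-1, [0.1, 0, 0], [0, 0, 0]],
    [-1, [0.1, 0, 0], [0, 0, 0]],
    [-1, [0.1, 0, 0], [0, 0, 0]],
    [-1, [0.1, 0, 0], [0, 0, 0]]
  ]
}}

```text
t: 13.5
ee_pos: [588.3, -12.8, 43.8]
orientation: [-2.288, -2.153, 0.0]
ft_force: [-0.0, -1.3, -2.0]
width: 16.2
grasp_force: 30.0
```

Entered smoothly, so I continue.

Call:
{"fn": "jog_arm", "kwargs": {
  "commands": [
    [-1, [0.15, 0, 0], [0, 0, 0]],
    [-1, [0.2, 0, 0], [0, 0, 0]],
    [-1, [0.2, 0, 0], [0, 0, 0]],
    [-1, [0.2, 0, 0], [0, 0, 0]],
    [-1, [0.2, 0, 0], [0, 0, 0]],
    [-1, [0.2, 0, 0], [0, 0, 0]],
    [-1, [0.2, 0, 0], [0, 0, 0]],
    [-1, [0.2, 0, 0], [0, 0, 0]],
    [-1, [0.1, 0, 0], [0, 0, 0]],
    [-1, [0, 0, 0], [0, 0, 0]]
  ]
}}

```text
t: 14.5
ee_pos: [598.2, 152.4, 43.8]
orientation: [2.286, 2.155, 0.0]
ft_force: [1.4, -0.3, -2.4]
width: 15.9
grasp_force: 30.0
```

```bash
python3 - <<'E'
from h import *
o=get_obs();print(o["width"],o["ft_force"],w2bed(o["ee_pos"])); d,P=cloud("wrist"); cv2.imwrite("pics/w5.png",d["image"])
E
```

```text
15.860035166145412 [ 1.39088346 -0.26233994 -2.3873212 ] [3.76135964e-02 1.59288573e+02]
```

View pics/w5.png

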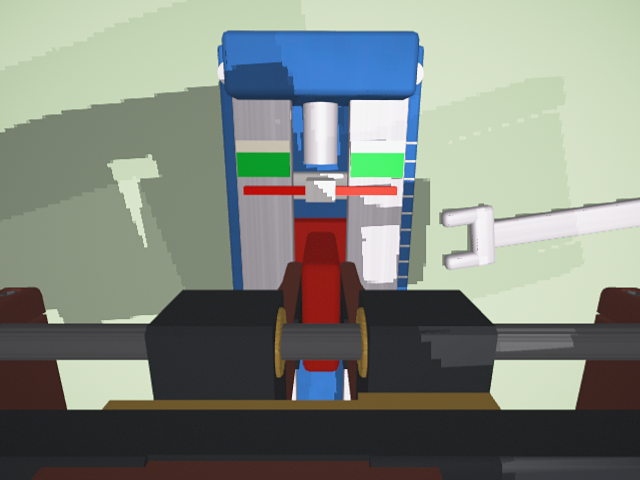

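The red bar is just short of the green band, with a gap of about 10 mm from the red shoe to the anvil. I nudge it 6 mm and release.

Call:
{"fn": "jog_arm", "kwargs": {
  "commands": [
    [-1, [0.06, 0, 0], [0, 0, 0]],
    [0.2, [0, 0, 0], [0, 0, 0]],
    [0.2, [0, 0, 0], [0, 0, 0]],
    [0.2, [0, 0, 0], [0, 0, 0]],
    [0.2, [0, 0, 0], [0, 0, 0]],
    [0.2, [0, 0, -0.4], [0, 0, 0]],
    [0.2, [0, 0, -0.4], [0, 0, 0]],
    [0.2, [0, 0, -0.4], [0, 0, 0]],
    [0.2, [0, 0, -0.4], [0, 0, 0]],
    [1, [0, 0, 0], [0, 0, 0]]
  ]
}}

```text
t: 15.55
ee_pos: [602.1, 157.5, 210.1]
orientation: [2.284, 2.149, 0.014]
ft_force: [0.6, 1.0, -0.4]
width: 57.7
grasp_force: 0.0
```

```bash
python3 - <<'E'
from h import *
plan(407,-248,200,81.5)
E
```

```text
at [602.1 157.5 210.1] yaw 86.5 tilt 0.6 j6 0.30
turn rz total 0.111 (rows 1)
shift total [-4.299 -1.33   0.101]
```

Call:
{"fn": "jog_arm", "kwargs": {
  "commands": [
    [1, [0, 0, 0], [0, 0, 0.111]],
    [1, [-0.48, -0.148, 0], [0, 0, 0]],
    [1, [-0.48, -0.148, 0], [0, 0, 0]],
    [1, [-0.48, -0.148, 0], [0, 0, 0]],
    [1, [-0.48, -0.148, 0], [0, 0, 0]],
    [1, [-0.48, -0.148, 0], [0, 0, 0]],
    [1, [-0.48, -0.148, 0], [0, 0, 0]],
    [1, [-0.48, -0.148, 0], [0, 0, 0]],
    [1, [-0.48, -0.148, 0], [0, 0, 0]],
    [1, [-0.46, -0.148, 0.1], [0, 0, 0]]
  ]
}}

```text
t: 16.55
ee_pos: [403.5, -249.2, 194.3]
orientation: [2.378, 2.05, 0.001]
ft_force: [0.8, -1.1, -0.1]
width: 87.8
grasp_force: 0.0
```

Call:
{"fn": "jog_arm", "kwargs": {
  "commands": [
    [1, [0, 0, 0], [0, 0, 0]]
  ]
}}

```text
t: 16.65
ee_pos: [401.2, -250.9, 192.7]
orientation: [-2.385, -2.043, 0.002]
ft_force: [-0.3, 0.7, -1.0]
width: 87.8
grasp_force: 0.0
```

```bash
python3 - <<'E'
from h import *
c,s,a=ribtop(*GREEN,show="pics/w6.png"); plan(*c,33,a)
E
```

```text
808 (array([ 407.9, -249. ]), array([15.8, 39.2]), 81.2) z 69.8 bed [-166.1 -252.7]
at [ 402.4 -249.   192.9] yaw 81.2 tilt 0.1 j6 -0.43
turn rz total 0.000 (rows 1)
shift total [0.009 0.055 1.599]
```

Call:
{"fn": "jog_arm", "kwargs": {
  "commands": [
    [1, [0.01, 0.055, 0.4], [0, 0, 0]],
    [1, [0, 0, 0.4], [0, 0, 0]],
    [1, [0, 0, 0.4], [0, 0, 0]],
    [1, [0, 0, 0.4], [0, 0, 0]],
    [-1, [0, 0, 0], [0, 0, 0]],
    [-1, [0, 0, 0], [0, 0, 0]],
    [-1, [0, 0, 0], [0, 0, 0]],
    [-1, [0, 0, 0], [0, 0, 0]],
    [-1, [0, 0, 0], [0, 0, 0]],
    [-1, [0, 0, 0], [0, 0, 0]]
  ]
}}

```text
t: 17.7
ee_pos: [410.5, -247.4, 35.1]
orientation: [2.378, 2.05, 0.001]
ft_force: [0.3, 0.1, -0.4]
width: 43.2
grasp_force: 0.0
```

Call:
{"fn": "jog_arm", "kwargs": {
  "commands": [
    [-1, [0, 0, 0], [0, 0, 0]],
    [-1, [0, 0, 0], [0, 0, 0]],
    [-1, [0, 0, 0], [0, 0, 0]],
    [-1, [0, 0, 0], [0, 0, 0]]
  ]
}}

```text
t: 18.1
ee_pos: [409.6, -246.9, 33.8]
orientation: [-2.379, -2.051, 0.0]
ft_force: [-1.8, 0.7, 2.7]
width: 16.1
grasp_force: 30.0
```

```bash
python3 - <<'E'
from h import *
o=get_obs(); print(o["width"],o["grasp_force"],o["ft_force"]); plan(*bed2w(0,-80),153,86.6)
E
```

```text
16.06096196200711 30.00030219554901 [-1.83335055  0.71169581  2.74997321]
at [ 409.6 -246.9   33.8] yaw 81.5 tilt 0.0 j6 -0.42
turn rz total -0.113 (rows 1)
shift total [ 1.705  1.645 -1.192]
```

Call:
{"fn": "jog_arm", "kwargs": {
  "commands": [
    [-1, [0, 0, -0.4], [0, 0, 0]],
    [-1, [0, 0, -0.4], [0, 0, 0]],
    [-1, [0, 0, -0.4], [0, 0, -0.113]],
    [-1, [0.34, 0.33, 0], [0, 0, 0]],
    [-1, [0.34, 0.33, 0], [0, 0, 0]],
    [-1, [0.34, 0.33, 0], [0, 0, 0]],
    [-1, [0.34, 0.33, 0], [0, 0, 0]],
    [-1, [0.34, 0.32, 0], [0, 0, 0]],
    [-1, [0, 0, 0], [0, 0, 0]]
  ]
}}

```text
t: 19.0
ee_pos: [587.4, -83.5, 153.7]
orientation: [2.281, 2.158, 0.004]
ft_force: [0.1, -0.5, -1.1]
width: 15.7
grasp_force: 30.0
```

```bash
python3 - <<'E'
from h import *
o=get_obs(); print(o["width"],o["grasp_force"],o["ft_force"]); plan(*bed2w(0,-80),45,86.6)
E
```

```text
15.679324617842212 30.000178813934326 [ 0.13627598 -0.54386672 -1.11490506]
at [587.4 -83.5 153.7] yaw 86.8 tilt 0.2 j6 -0.11
turn rz total 0.005 (rows 1)
shift total [-0.032 -0.033  1.087]
```

Call:
{"fn": "jog_arm", "kwargs": {
  "commands": [
    [-1, [-0.02, -0.02, 0.3], [0, 0, 0]],
    [-1, [0, 0, 0.4], [0, 0, 0]],
    [-1, [0, 0, 0.3], [0, 0, 0]],
    [-1, [0, 0, 0.05], [0, 0, 0]],
    [-1, [0, 0, 0], [0, 0, 0]],
    [-1, [0, 0, 0], [0, 0, 0]]
  ]
}}

```text
t: 19.6
ee_pos: [582.3, -89.3, 50.1]
orientation: [2.286, 2.153, 0.002]
ft_force: [-0.2, 0.7, -2.1]
width: 15.8
grasp_force: 30.0
```

```bash
python3 - <<'E'
from h import *
o=get_obs(); print(o["width"],o["ft_force"]); plan(*bed2w(0,-80),44.5,86.6)
E
```

```text
15.804794400299158 [-0.17907091  0.69062894 -2.05270748]
at [582.3 -89.3  50.1] yaw 86.6 tilt 0.1 j6 -0.11
turn rz total -0.000 (rows 1)
shift total [0.03  0.015 0.056]
```

Call:
{"fn": "jog_arm", "kwargs": {
  "commands": [
    [-1, [0, 0.015, 0.03], [0, 0, 0]],
    [-1, [0, 0, 0.025], [0, 0, 0]],
    [-1, [0.1, 0, 0], [0, 0, 0]],
    [-1, [0.1, 0, 0], [0, 0, 0]],
    [-1, [0.1, 0, 0], [0, 0, 0]],
    [-1, [0.1, 0, 0], [0, 0, 0]],
    [-1, [0.1, 0, 0], [0, 0, 0]],
    [-1, [0.1, 0, 0], [0, 0, 0]],
    [-1, [0.1, 0, 0], [0, 0, 0]],
    [-1, [0.1, 0, 0], [0, 0, 0]]
  ]
}}

```text
t: 20.6
ee_pos: [588.3, -8.4, 43.9]
orientation: [2.285, 2.154, 0.001]
ft_force: [-0.1, -3.2, 5.4]
width: 15.7
grasp_force: 30.0
```

```bash
python3 - <<'E'
from h import *
o=get_obs(); print(o["width"],o["ft_force"]); plan(*bed2w(0,105),44,86.6)
E
```

```text
15.698899524029274 [-0.12595408 -3.15563238  5.39724618]
at [588.3  -8.4  43.9] yaw 86.6 tilt 0.1 j6 0.02
turn rz total 0.001 (rows 1)
shift total [ 1.068e+00  3.000e-03 -1.000e-03]
```

Call:
{"fn": "jog_arm", "kwargs": {
  "commands": [
    [-1, [0.15, 0, -0.008], [0, 0, 0]],
    [-1, [0.18, 0, 0], [0, 0, 0]],
    [-1, [0.18, 0, 0], [0, 0, 0]],
    [-1, [0.18, 0, 0], [0, 0, 0]],
    [-1, [0.18, 0, 0], [0, 0, 0]],
    [-1, [0.18, 0, 0], [0, 0, 0]],
    [-1, [0, 0, 0], [0, 0, 0]]
  ]
}}

```text
t: 21.3
ee_pos: [593.8, 98.4, 43.9]
orientation: [-2.283, -2.157, -0.0]
ft_force: [-0.3, -0.3, -1.4]
width: 16.0
grasp_force: 30.0
```

Call:
{"fn": "jog_arm", "kwargs": {
  "commands": [
    [0.2, [0, 0, 0], [0, 0, 0]],
    [0.2, [0, 0, 0], [0, 0, 0]],
    [0.2, [0, 0, 0], [0, 0, 0]],
    [0.2, [0, 0, 0], [0, 0, 0]],
    [0.2, [0, 0, -0.4], [0, 0, 0]],
    [0.2, [0, 0, -0.4], [0, 0, 0]],
    [0.2, [0, 0, -0.4], [0, 0, 0]],
    [0.2, [0, 0, -0.4], [0, 0, 0]],
    [1, [0, 0, 0], [0, 0, 0]]
  ]
}}

```text
t: 22.2
ee_pos: [597.4, 95.8, 210.2]
orientation: [2.283, 2.15, 0.013]
ft_force: [1.0, -0.1, -0.1]
width: 57.7
grasp_force: 0.0
```

```bash
python3 - <<'E'
from h import *
print(get_obs()["t"]); d,P=cloud("wrist"); cv2.imwrite("pics/w7.png",d["image"]); plan(441,-125,200,68)
E
```

```text
22.2
at [595.9  95.6 207.4] yaw 86.6 tilt 0.4 j6 0.20
turn rz total 0.413 (rows 3)
shift total [-2.625 -0.61   0.074]
```

View pics/w7.png

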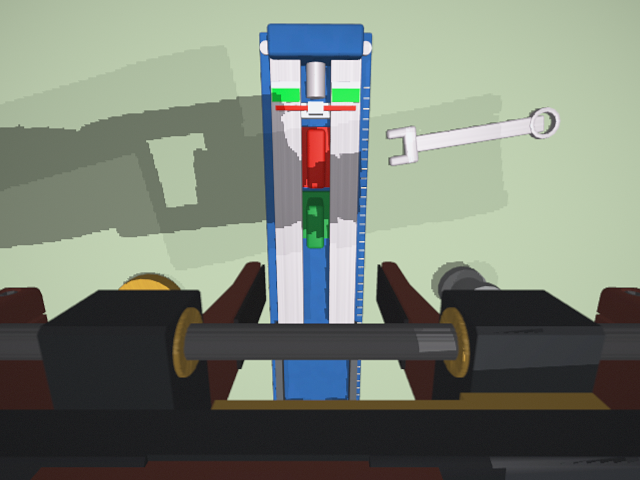

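Red (315,157) and green (315,220) sit in line under the lips, and the anvil is at rest. The black shoe is next.

Call:
{"fn": "jog_arm", "kwargs": {
  "commands": [
    [1, [0, 0, 0], [0, 0, 0.14]],
    [1, [0, 0, 0], [0, 0, 0.14]],
    [1, [0, 0, 0], [0, 0, 0.135]],
    [1, [-0.44, -0.1, 0], [0, 0, 0]],
    [1, [-0.44, -0.1, 0], [0, 0, 0]],
    [1, [-0.44, -0.1, 0], [0, 0, 0]],
    [1, [-0.44, -0.1, 0], [0, 0, 0]],
    [1, [-0.44, -0.1, 0], [0, 0, 0]],
    [1, [-0.42, -0.1, 0.1], [0, 0, 0]],
    [1, [0, 0, 0], [0, 0, 0]]
  ]
}}

```text
t: 23.25
ee_pos: [435.4, -126.9, 192.0]
orientation: [-2.606, -1.747, 0.006]
ft_force: [-0.4, 0.5, 0.5]
width: 88.1
grasp_force: 0.0
```

```bash
python3 - <<'E'
from h import *
c,s,a=ribtop(*BLACK,zl=60,zh=78,show="pics/w8.png"); plan(*c,33,a)
E
```

```text
418 (array([ 442.1, -125. ]), array([15.7, 28.6]), 66.6) z 69.8 bed [-139.3 -126.9]
at [ 437.3 -125.9  192.6] yaw 67.7 tilt 0.2 j6 0.08
turn rz total 0.024 (rows 1)
shift total [0.027 0.04  1.596]
```

View pics/w8.png

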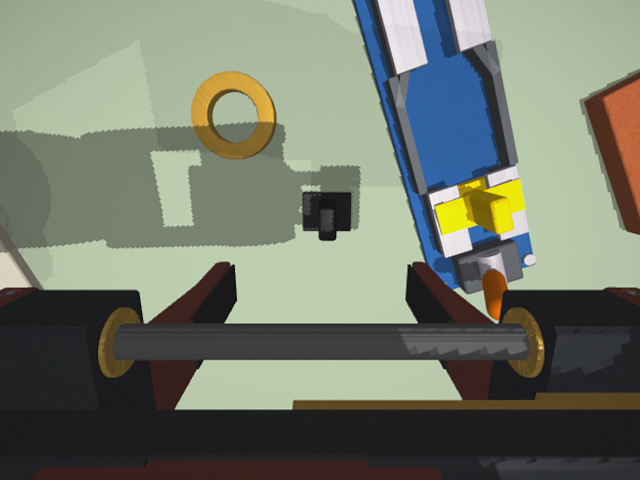

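The black rib is at (327,220) with 28.6 x 15.7 mm measured; grip path is clear of the bed and lever.

Call:
{"fn": "jog_arm", "kwargs": {
  "commands": [
    [1, [0.025, 0.04, 0.4], [0, 0, 0.02]],
    [1, [0, 0, 0.4], [0, 0, 0]],
    [1, [0, 0, 0.4], [0, 0, 0]],
    [1, [0, 0, 0.4], [0, 0, 0]],
    [-1, [0, 0, 0], [0, 0, 0]],
    [-1, [0, 0, 0], [0, 0, 0]],
    [-1, [0, 0, 0], [0, 0, 0]],
    [-1, [0, 0, 0], [0, 0, 0]],
    [-1, [0, 0, 0], [0, 0, 0]],
    [-1, [0, 0, 0], [0, 0, 0]]
  ]
}}

```text
t: 24.3
ee_pos: [445.4, -124.0, 35.4]
orientation: [2.618, 1.734, 0.002]
ft_force: [-0.3, 0.9, -0.6]
width: 43.2
grasp_force: 0.0
```

Call:
{"fn": "jog_arm", "kwargs": {
  "commands": [
    [-1, [0, 0, 0], [0, 0, 0]],
    [-1, [0, 0, 0], [0, 0, 0]],
    [-1, [0, 0, 0], [0, 0, 0]],
    [-1, [0, 0, 0], [0, 0, 0]]
  ]
}}

```text
t: 24.7
ee_pos: [444.3, -123.7, 34.1]
orientation: [-2.619, -1.734, 0.001]
ft_force: [-1.0, 0.5, 2.4]
width: 16.0
grasp_force: 30.0
```

```bash
python3 - <<'E'
from h import *
o=get_obs(); print(o["width"],o["grasp_force"],o["ft_force"]); plan(*bed2w(0,-83),153,86.6)
E
```

```text
16.006946433277566 30.000413954257965 [-1.01206015  0.48768574  2.41004841]
at [ 444.3 -123.7   34.1] yaw 67.0 tilt 0.0 j6 0.10
turn rz total -0.435 (rows 3)
shift total [ 0.424  1.372 -1.189]
```

Call:
{"fn": "jog_arm", "kwargs": {
  "commands": [
    [-1, [0, 0, -0.4], [0, 0, 0]],
    [-1, [0, 0, -0.4], [0, 0, 0]],
    [-1, [0, 0, -0.4], [0, 0, -0.145]],
    [-1, [0, 0, 0], [0, 0, -0.145]],
    [-1, [0, 0, 0], [0, 0, -0.145]],
    [-1, [0.14, 0.45, 0], [0, 0, 0]],
    [-1, [0.14, 0.45, 0], [0, 0, 0]],
    [-1, [0.14, 0.45, 0], [0, 0, 0]],
    [-1, [0, 0, 0], [0, 0, 0]],
    [-1, [0, 0, 0], [0, 0, 0]]
  ]
}}

```text
t: 25.7
ee_pos: [581.7, -89.3, 153.2]
orientation: [-2.284, -2.155, 0.002]
ft_force: [-1.0, 0.3, -0.5]
width: 15.9
grasp_force: 30.0
```

```bash
python3 - <<'E'
from h import *
o=get_obs(); print(o["width"],o["grasp_force"],o["ft_force"]); plan(*bed2w(0,-83),44.5,86.6)
E
```

```text
15.943714219240253 29.999766647815704 [-1.03338887  0.29020676 -0.52251876]
at [581.7 -89.3 153.2] yaw 86.7 tilt 0.1 j6 -0.11
turn rz total 0.002 (rows 1)
shift total [-0.     0.021  1.087]
```

Call:
{"fn": "jog_arm", "kwargs": {
  "commands": [
    [-1, [0, 0.02, 0.3], [0, 0, 0]],
    [-1, [0, 0, 0.4], [0, 0, 0]],
    [-1, [0, 0, 0.3], [0, 0, 0]],
    [-1, [0, 0, 0.05], [0, 0, 0]],
    [-1, [0, 0, 0.02], [0, 0, 0]],
    [-1, [0, 0, 0], [0, 0, 0]]
  ]
}}

```text
t: 26.3
ee_pos: [584.1, -90.2, 48.3]
orientation: [2.286, 2.154, 0.001]
ft_force: [-0.0, 0.7, -2.4]
width: 15.8
grasp_force: 30.0
```

```bash
python3 - <<'E'
from h import *
o=get_obs(); print(o["width"],o["ft_force"]); plan(*bed2w(0,-83),44.5,86.6)
E
```

```text
15.81969172109656 [-0.00328124  0.66733698 -2.35907291]
at [584.1 -90.2  48.3] yaw 86.6 tilt 0.1 j6 -0.11
turn rz total -0.000 (rows 1)
shift total [ 0.008 -0.004  0.038]
```

Call:
{"fn": "jog_arm", "kwargs": {
  "commands": [
    [-1, [0, 0, 0.035], [0, 0, 0]],
    [-1, [0.1, 0, 0], [0, 0, 0]],
    [-1, [0.1, 0, 0], [0, 0, 0]],
    [-1, [0.1, 0, 0], [0, 0, 0]],
    [-1, [0.1, 0, 0], [0, 0, 0]],
    [-1, [0.1, 0, 0], [0, 0, 0]],
    [-1, [0.1, 0, 0], [0, 0, 0]],
    [-1, [0.1, 0, 0], [0, 0, 0]],
    [-1, [0.1, 0, 0], [0, 0, 0]],
    [-1, [0.1, 0, 0], [0, 0, 0]]
  ]
}}

```text
t: 27.3
ee_pos: [589.7, 0.6, 44.2]
orientation: [2.285, 2.154, 0.001]
ft_force: [0.4, -3.4, 6.0]
width: 16.0
grasp_force: 30.0
```

Call:
{"fn": "jog_arm", "kwargs": {
  "commands": [
    [-1, [0.15, 0, 0], [0, 0, 0]],
    [-1, [0.15, 0, 0], [0, 0, 0]],
    [-1, [0.15, 0, 0], [0, 0, 0]],
    [-1, [0, 0, 0], [0, 0, 0]]
  ]
}}

```text
t: 27.7
ee_pos: [592.4, 47.2, 44.2]
orientation: [2.285, 2.156, 0.003]
ft_force: [0.1, 3.4, 5.7]
width: 15.4
grasp_force: 30.0
```

```bash
python3 - <<'E'
from h import *
o=get_obs(); print(o["width"],o["ft_force"],w2bed(o["ee_pos"]),o["ee_pos"])
E
```

```text
15.44321751010487 [0.08965212 3.39180032 5.69563103] [ 0.53803637 53.88503326] [592.43281525  47.15827734  44.19357052]
```

Call:
{"fn": "jog_arm", "kwargs": {
  "commands": [
    [0.2, [0, 0, 0], [0, 0, 0]],
    [0.2, [0, 0, 0], [0, 0, 0]],
    [0.2, [0, 0, 0], [0, 0, 0]],
    [0.2, [0, 0, 0], [0, 0, 0]],
    [0.2, [0, 0, -0.4], [0, 0, 0]],
    [0.2, [0, 0, -0.4], [0, 0, 0]],
    [0.2, [0, 0, -0.4], [0, 0, 0]],
    [0.2, [0, 0, -0.4], [0, 0, 0]],
    [0.2, [-0.3, 0, 0], [0, 0, 0]],
    [0.2, [-0.3, 0, 0], [0, 0, 0]]
  ]
}}

```text
t: 28.7
ee_pos: [589.0, -15.4, 205.5]
orientation: [2.283, 2.155, 0.004]
ft_force: [-0.3, -0.3, 0.0]
width: 52.7
grasp_force: 0.0
```

Call:
{"fn": "jog_arm", "kwargs": {
  "commands": [
    [0.2, [-0.4, 0, 0], [0, 0, 0]],
    [0.2, [-0.4, 0, 0], [0, 0, 0]],
    [0.2, [-0.4, 0, 0], [0, 0, 0]],
    [0.2, [-0.37, 0, 0], [0, 0, 0]],
    [0.2, [0, 0, 0], [0, 0, 0]],
    [0.2, [0, 0, 0], [0, 0, 0]]
  ]
}}

```text
t: 29.3
ee_pos: [578.5, -172.5, 203.4]
orientation: [-2.288, -2.152, 0.0]
ft_force: [-0.2, 0.1, 0.0]
width: 52.5
grasp_force: 0.0
```

```bash
python3 - <<'E'
from h import *
c,s,a=ribtop(*YEL,zl=70,show="pics/w9.png"); plan(*c,45,86.6)
E
```

```text
592 (array([ 578.6, -170.6]), array([14.9, 29.1]), 86.6) z 81.8 bed [  -0.4 -164.3]
at [ 578.7 -171.6  203.4] yaw 86.6 tilt 0.0 j6 -0.25
turn rz total -0.001 (rows 1)
shift total [ 1.000e-02 -1.000e-03  1.584e+00]
```

View pics/w9.png

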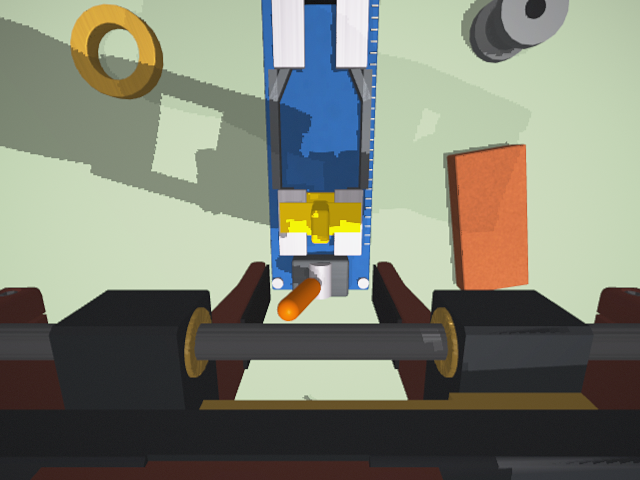

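Call:
{"fn": "jog_arm", "kwargs": {
  "commands": [
    [0.2, [0.01, 0, 0.4], [0, 0, 0]],
    [0.2, [0, 0, 0.4], [0, 0, 0]],
    [0.2, [0, 0, 0.4], [0, 0, 0]],
    [0.2, [0, 0, 0.38], [0, 0, 0]],
    [-1, [0, 0, 0], [0, 0, 0]],
    [-1, [0, 0, 0], [0, 0, 0]],
    [-1, [0, 0, 0], [0, 0, 0]],
    [-1, [0, 0, 0], [0, 0, 0]],
    [-1, [0, 0, 0], [0, 0, 0]],
    [-1, [0, 0, 0], [0, 0, 0]]
  ]
}}

```text
t: 30.35
ee_pos: [577.9, -170.7, 47.3]
orientation: [-2.285, -2.154, 0.002]
ft_force: [-6.4, 1.6, 8.5]
width: 15.7
grasp_force: 30.0
```

Call:
{"fn": "jog_arm", "kwargs": {
  "commands": [
    [-1, [0, 0, 0], [0, 0, 0]],
    [-1, [0.1, 0, 0], [0, 0, 0]],
    [-1, [0.15, 0, 0], [0, 0, 0]],
    [-1, [0.15, 0, 0], [0, 0, 0]],
    [-1, [0.15, 0, 0], [0, 0, 0]],
    [-1, [0.15, 0, 0], [0, 0, 0]],
    [-1, [0.15, 0, 0], [0, 0, 0]],
    [-1, [0.15, 0, 0], [0, 0, 0]],
    [-1, [0.15, 0, 0], [0, 0, 0]],
    [-1, [0.15, 0, 0], [0, 0, 0]]
  ]
}}

```text
t: 31.35
ee_pos: [585.8, -42.1, 47.3]
orientation: [2.286, 2.154, -0.003]
ft_force: [-6.8, -9.1, 6.8]
width: 15.8
grasp_force: 30.0
```

```bash
python3 - <<'E'
from h import *
o=get_obs(); print(o["width"],o["ft_force"],w2bed(o["ee_pos"]),o["ee_pos"])
E
```

```text
15.751253146861737 [-6.78309616 -9.07232293  6.83407048] [ -0.81302902 -35.56157671] [585.7793739  -42.05076441  47.3032028 ]
```

Call:
{"fn": "jog_arm", "kwargs": {
  "commands": [
    [-1, [0.13, -0.015, -0.005], [0, 0, 0]],
    [-1, [0.13, 0, 0], [0, 0, 0]],
    [-1, [0.13, 0, 0], [0, 0, 0]],
    [-1, [0.13, 0, 0], [0, 0, 0]],
    [-1, [0.13, 0, 0], [0, 0, 0]],
    [-1, [0, 0, 0], [0, 0, 0]]
  ]
}}

```text
t: 31.95
ee_pos: [589.8, 24.2, 47.3]
orientation: [2.285, 2.154, 0.002]
ft_force: [1.7, -0.4, -2.0]
width: 15.8
grasp_force: 30.0
```

```bash
cat >> h.py <<'E'
def bar(show=None):
    "bed-y of red bar and green band on the lips, from wrist camera"
    d,P=cloud("wrist"); hsv=cv2.cvtColor(d["image"],cv2.COLOR_BGR2HSV); b=w2bed(P)
    reg=(b[...,1]>185)&(b[...,1]<280)&(abs(b[...,0])<50)
    r=(cv2.inRange(hsv,(0,150,60),(6,255,255))>0)&reg&(P[...,2]>30)&(abs(b[...,0])>14); g=(cv2.inRange(hsv,GREEN[0],GREEN[1])>0)&reg
    for n,m in(("bar",r),("band",g)):
        if m.sum()>5: print(n,m.sum(),np.percentile(b[m][:,1],[3,50,97]).round(1),"z",np.median(P[m][:,2]).round(1))
    if show: cv2.imwrite(show,cv2.resize(d["image"][:240],(800,300)))
E
python3 - <<'E'
from h import *
o=get_obs(); print(o["width"],o["ft_force"],w2bed(o["ee_pos"]),o["ee_pos"]); bar("pics/w10.png")
E
```

```text
15.845001601428836 [ 1.66423465 -0.35960031 -1.96416255] [-0.71477107 30.77132835] [589.81142294  24.159556    47.2996062 ]
```

View pics/w10.png

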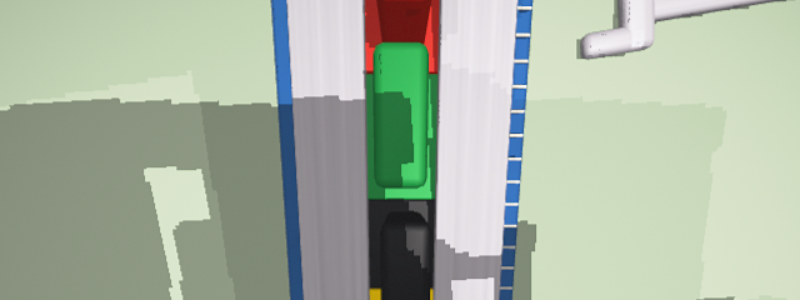

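The pack is closed up (black against green against red) but the wrist camera cannot see the anvil from here. I advance 10 mm and use the fixed cameras.

Call:
{"fn": "jog_arm", "kwargs": {
  "commands": [
    [-1, [0.04, 0, 0], [0, 0, 0]],
    [-1, [0.04, 0, 0], [0, 0, 0]],
    [-1, [0.025, 0, 0], [0, 0, 0]],
    [-1, [0, 0, 0], [0, 0, 0]]
  ]
}}

```text
t: 32.4
ee_pos: [590.4, 32.4, 47.3]
orientation: [2.284, 2.153, -0.001]
ft_force: [0.1, -11.4, 2.6]
width: 15.8
grasp_force: 30.0
```

```bash
python3 - <<'E'
from h import *
o=get_obs(); print(o["width"],o["ft_force"],w2bed(o["ee_pos"]),o["ee_pos"])
out=[]
for n in("top","scene"):
    d=get_image(n); im=d["image"]; K=np.array(d["intrinsics"]); Rm=R.from_rotvec(d["orientation"]).as_matrix()
    p=Rm.T@(np.r_[bed2w(0,205),40]-d["eye"]); u=K@p/p[2]; u=u[:2].astype(int); print(n,u)
    c=im[max(u[1]-40,0):u[1]+40,max(u[0]-50,0):u[0]+50]; out.append(cv2.resize(c,(400,320),interpolation=cv2.INTER_CUBIC))
cv2.imwrite("pics/bar1.png",np.hstack(out))
E
```

```text
15.76190132788929 [  0.11269886 -11.44489982   2.55218182] [-0.65617568 39.04538289] [590.36061936  32.4155717   47.33873579]
top [231 219]
scene [371 210]
```

View pics/bar1.png

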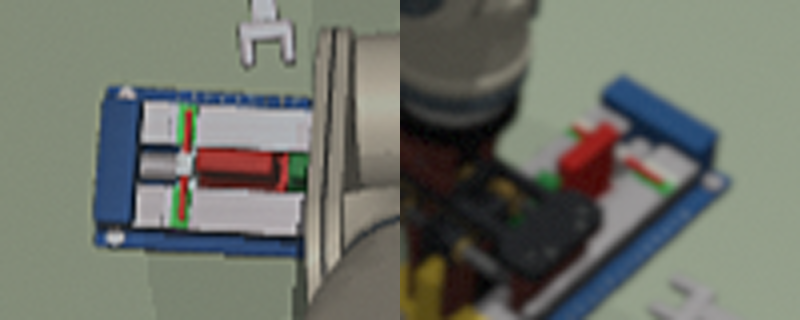

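The red bar stands in the middle of the green band. I release, lift and check again from above.

Call:
{"fn": "jog_arm", "kwargs": {
  "commands": [
    [0, [0, 0, 0], [0, 0, 0]],
    [0, [0, 0, 0], [0, 0, 0]],
    [0, [0, 0, 0], [0, 0, 0]],
    [0, [0, 0, 0], [0, 0, 0]],
    [0, [0, 0, -0.4], [0, 0, 0]],
    [0, [0, 0, -0.4], [0, 0, 0]],
    [0, [0, 0, -0.4], [0, 0, 0]],
    [0, [0, 0, -0.4], [0, 0, 0]],
    [0, [0, 0, -0.3], [0, 0, 0]],
    [0, [0, 0, 0], [0, 0, 0]]
  ]
}}

```text
t: 33.5
ee_pos: [592.3, 34.8, 241.1]
orientation: [2.282, 2.151, 0.01]
ft_force: [1.3, -0.1, 0.5]
width: 44.1
grasp_force: 0.0
```

```bash
python3 - <<'E'
from h import *
bar("pics/w11.png"); ribtop(*YEL,zl=70)
T=np.load("top.npy")
plan(*bed2w(-80,-240),200,86.6)
E
```

```text
bar 218 [215.1 216.1 218.3] z 43.6
band 421 [212.9 218.7 224.2] z 37.0
485 (array([591. ,  32.1]), array([15.5, 29.7]), 86.9) z 81.8 bed [ 0.  38.8]
at [589.7  34.7 236.5] yaw 86.6 tilt 0.1 j6 0.10
turn rz total 0.001 (rows 1)
shift total [-2.812 -0.786  0.365]
```

View pics/w11.png

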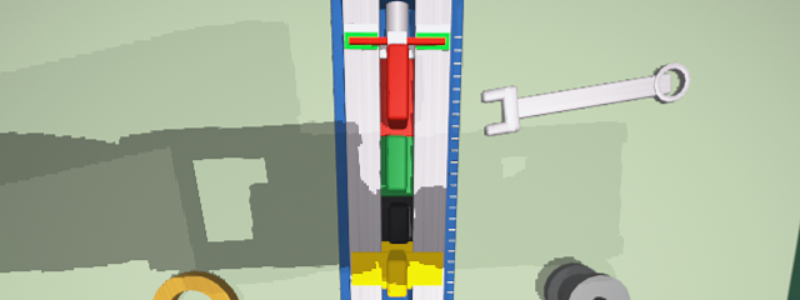

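The bar (216) is inside the band (213–224), about 10 mm of travel, and the pack is tight in the order red, green, black. On to the lever, with fingers shut.

Call:
{"fn": "jog_arm", "kwargs": {
  "commands": [
    [-1, [-0.4, -0.115, 0], [0, 0, 0]],
    [-1, [-0.4, -0.115, 0], [0, 0, 0]],
    [-1, [-0.4, -0.115, 0], [0, 0, 0]],
    [-1, [-0.4, -0.115, 0], [0, 0, 0]],
    [-1, [-0.4, -0.115, 0], [0, 0, 0]],
    [-1, [-0.4, -0.115, 0], [0, 0, 0]],
    [-1, [-0.33, -0.1, 0.1], [0, 0, 0]],
    [-1, [0, 0, 0], [0, 0, 0]],
    [-1, [0, 0, 0], [0, 0, 0]]
  ]
}}

```text
t: 34.5
ee_pos: [493.5, -233.2, 224.4]
orientation: [-2.286, -2.15, 0.001]
ft_force: [-0.2, 0.6, 0.6]
width: 0.5
grasp_force: 0.0
```

```bash
python3 - <<'E'
from h import *
d,P=cloud("wrist"); hsv=cv2.cvtColor(d["image"],cv2.COLOR_BGR2HSV); b=w2bed(P)
m=(cv2.inRange(hsv,(7,150,60),(18,255,255))>0)&(P[...,2]>40)&(P[...,2]<130)&(abs(b[...,0])<80)&(abs(b[...,1]+232)<30)
q=np.c_[b[m],P[m][:,2]]; print(m.sum(), q.min(0).round(),q.max(0).round())
plan(*bed2w(-80,-232),82,86.6); print(get_obs()["width"])
E
```

```text
638 [ -37. -240.   44.] [   3. -222.  113.]
at [ 494.2 -232.7  224.9] yaw 86.6 tilt 0.1 j6 -0.40
turn rz total -0.000 (rows 1)
shift total [-0.007  0.01   1.429]
0.24148260632882482
```

Call:
{"fn": "jog_arm", "kwargs": {
  "commands": [
    [-1, [0, 0, 0.4], [0, 0, 0]],
    [-1, [0, 0, 0.4], [0, 0, 0]],
    [-1, [0, 0, 0.4], [0, 0, 0]],
    [-1, [0, 0, 0.23], [0, 0, 0]],
    [-1, [0, 0.15, 0], [0, 0, 0]],
    [-1, [0, 0.15, 0], [0, 0, 0]],
    [-1, [0, 0.15, 0], [0, 0, 0]],
    [-1, [0, 0.15, 0], [0, 0, 0]],
    [-1, [0, 0.1, 0], [0, 0, 0]],
    [-1, [0, 0, 0], [0, 0, 0]]
  ]
}}

```text
t: 35.55
ee_pos: [565.9, -236.4, 83.0]
orientation: [2.284, 2.157, 0.001]
ft_force: [-0.7, -0.5, -0.8]
width: 0.4
grasp_force: 0.0
```

Call:
{"fn": "jog_arm", "kwargs": {
  "commands": [
    [-1, [0, 0.04, 0], [0, 0, 0]],
    [-1, [0, 0.04, 0], [0, 0, 0]],
    [-1, [0, 0, 0], [0, 0, 0]]
  ]
}}

```text
t: 35.85
ee_pos: [572.4, -237.8, 83.0]
orientation: [-2.286, -2.154, 0.0]
ft_force: [-1.2, -0.3, 0.3]
width: 0.4
grasp_force: 0.6
```

```bash
python3 - <<'E'
from h import *
o=get_obs(); print(o["ft_force"],w2bed(o["ee_pos"]),o["ee_pos"])
E
```

```text
[-1.16079175 -0.34487405  0.27607374] [  -2.57999872 -231.75268026] [ 572.38013149 -237.7917453    82.96246235]
```

Force is small, about friction. I keep pushing in small steps until the stop.

Call:
{"fn": "jog_arm", "kwargs": {
  "commands": [
    [-1, [0, 0.04, 0], [0, 0, 0]],
    [-1, [0, 0.03, 0], [0, 0, 0]],
    [-1, [0, 0.03, 0], [0, 0, 0]],
    [-1, [0, 0, 0], [0, 0, 0]]
  ]
}}

```text
t: 36.25
ee_pos: [582.9, -238.8, 83.3]
orientation: [2.286, 2.154, 0.0]
ft_force: [-1.5, -0.4, 0.6]
width: 0.7
grasp_force: 0.9
```

Call:
{"fn": "jog_arm", "kwargs": {
  "commands": [
    [-1, [0, 0.03, 0], [0, 0, 0]],
    [-1, [0, 0.03, 0], [0, 0, 0]],
    [-1, [0, 0.03, 0], [0, 0, 0]],
    [-1, [0, 0, 0], [0, 0, 0]]
  ]
}}

```text
t: 36.65
ee_pos: [584.1, -238.7, 82.6]
orientation: [-2.276, -2.147, 0.015]
ft_force: [-26.5, -1.2, 17.7]
width: 0.4
grasp_force: 16.2
```

The lever is at its stop (26 N). I back off, rise and verify.

Call:
{"fn": "jog_arm", "kwargs": {
  "commands": [
    [-1, [0, -0.2, 0], [0, 0, 0]],
    [-1, [0, -0.4, 0], [0, 0, 0]],
    [-1, [0, -0.2, -0.3], [0, 0, 0]],
    [-1, [0, 0, -0.4], [0, 0, 0]],
    [-1, [0, 0, -0.4], [0, 0, 0]],
    [-1, [0, -0.3, -0.3], [0, 0, 0]],
    [-1, [0, -0.4, 0], [0, 0, 0]],
    [-1, [-0.4, 0, 0], [0, 0, 0]],
    [-1, [-0.4, 0, 0], [0, 0, 0]],
    [-1, [0, 0, 0], [0, 0, 0]]
  ]
}}

```text
t: 37.65
ee_pos: [438.0, -314.3, 224.4]
orientation: [2.285, 2.148, 0.001]
ft_force: [-0.4, 0.5, -0.2]
width: 0.4
grasp_force: 0.0
```

```bash
python3 - <<'E'
from h import *
d,P=cloud("top"); im=d["image"]; b=w2bed(P)
m=sel(P,im,(5,120,60),(18,255,255),bed2w(0,-232),60,40,130); q=np.c_[b[m],P[m][:,2]]; print("lever",q.min(0).round(),q.max(0).round())
ribtop(*YEL,name="top",zl=70)
cv2.imwrite("pics/end.png",cv2.resize(im[190:265,190:420],(800,261),interpolation=cv2.INTER_CUBIC))
E
```

```text
lever [  -0. -242.   59.] [  39. -223.  112.]
53 (array([586.9,  29.7]), array([13.2, 25.9]), 89.1) z 82.0 bed [-3.9 36.1]
```

View pics/end.png

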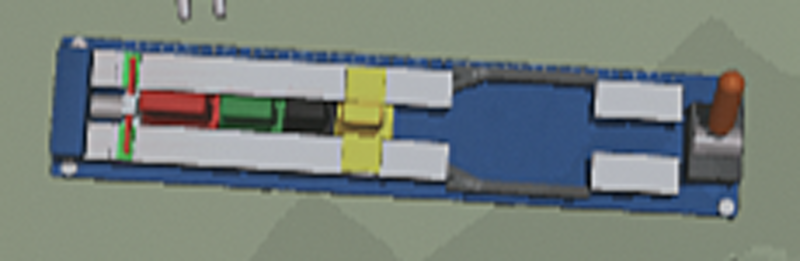

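The lever is fully over and leans away, the bar is in the band and the pack is in order.

```bash
python3 -c "
from workcell import close_job; print(close_job())"
```

```text
the job is handed in; nothing more can be done
None
```

The job is handed in: the red, green and black shoes (there was no brass one) went in thickest first, the jaw is shut with the anvil's red bar in the green band, the lever is fully over, and the other things were left alone.

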